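# Lock the transfer arm and hold the load-lock door open

### The arm

A 6-joint arm with a two-finger parallel gripper is mounted at the origin on a cart in front of the work surface, level with it; the furniture and walls round the work are solid. World frame = base frame: x ahead of the robot, y to its left, z up, the work surface at z = 0. Lengths are in m, angles in rad, forces in N, time in s.
With the tool pointing down it reaches from about 0.3 to 0.85 m from the base axis. Payload 4.2 kg.
Tool frame: the origin (TCP) lies at the very end of the fingers, on their centre line; the grasp point (between the pads) lies 19 mm behind it; z points along the fingers, y is the direction in which the jaws open and shut (so a half turn about z gives the same grasp; the last joint's range is limited). The gripper opens to 91 mm and grips with 3 to 60 N. Pads are 32 mm wide; open, the fingers measure 118 mm over their backs; the gripper's body (76 mm by 178 mm) begins 60 mm behind the grasp point.
Start: joints at [-1.178, 0.32, 1.565, -0, 1.257, -0.02], TCP at [0.231, -0.527, 0.214] pointing down, gripper open.
Joint ranges: [-3.11, 3.11], [-0.84, 2.01], [0.21, 2.61], [-1.34, 4.49], [0.05, 2.63], [-2.56, 2.56]. Speed limits (rad/s): [2.57, 2.57, 3.14, 3.14, 3.14, 3.14].

### API

Orientations are given as a unit quaternion [w, x, y, z].
In Python, from station import ctrl gives the robot as it stands.
- The arm moves only by the tool step_arm, never from a script. Its argument "commands" is one flat list of numbers, 5 for each row, row after row: the shift along the tool's x, y, z normalised to -1 to 1, where 1 is 120 mm, then the turn about the tool's z normalised to -1 to 1, where 1 is pi/2 rad, then the closure, from 0 (fully open) to 1 (shut). A call has 1 to 20 rows; each row shifts and turns the commanded pose from where the row before left it, along the tool's axes as they then stand; what a row does not reach is not made up. A row lasts 1/10 s, in which the tool goes at most 50 mm and 8.59 degrees, less where a joint would pass 70% of its speed; a pose out of reach is approached as far as the arm can. A call with a number of a shift or a turn outside -1 to 1 is refused whole. A call with a gripper value outside its range is refused whole. The fingers move at their own pace and stop on an object; "newtons" is the grip in N (left out, the last holds). Time passes only in rows, so rows that do not move let the fingers close. It gives the time, the measured TCP pose, the force and the opening at its end, in the units of the state.
- ctrl.state(): the state, without advancing time (a new reading comes with each control period).
- ctrl.grab_frame(name): name is "side" or "top"; returns the picture (420x560x3 uint8, red, green, blue); there is no depth.
- ctrl.camera_model(name): a dict with "K" (3x3 intrinsics, pixels), "position" and "attitude" of the camera in the world. Camera axes: x right, y down, z forward; pixel columns grow to the right and rows downward; lengths in m; the calibration is good to about 2 mm. A picture is of the moment at which its call begins. camera_model takes no time and is no camera call.
- ctrl.hand_in(): hands the job in, once; it reports no verdict.
The state is a dict: "t": time; "joints": joint angles; "qd": joint speeds; "tau": joint torques, N m; "eef_pos": TCP position; "tool_rot": TCP orientation; "wrist_force": force on the tool from outside, world axes, zero at the start; "wrist_torque": the same for the moment, N m; "gripper_width": finger opening in m.
Only numpy, scipy, OpenCV 4.12 (cv2) and the standard library are available. Lean on these libraries where they do the work, as an engineer would, in place of code of your own. Each camera call takes 0.05 s, during which the arm holds its last target. There are 200 camera calls.

### The job

Get the vented load lock ready for emptying: first lock its transfer arm - take the yellow-handled pin from the rack, put it down through the eyelet of the transfer carriage until its collar sits home, and let go of it. Then squeeze the blue front catch so that the door springs ajar onto its safety catch, squeeze the red handle to free that too, and swing the door past its half-open detent until it stands about square to the chamber front. Finish still holding it there against its closer, without having pushed the carriage along or disturbed the wash bottle, the flange and the clamp standing about.

Things in the scene. Friction and masses are not known exactly. Their poses are not given: they have to be found in the camera images.
- load_lock: Bench load lock, aluminium box 150 (x) x 250 (y) x 130 mm high on a base plate 290 mm wide, fixed. Origin: centre of the underside; x runs from front to back, y to the left of one facing the door, z up. Grey door with round window in front (-x). Transfer-arm tube (28 mm thick, 68 mm up) sticks out of the right (-y) wall, to y = -309 mm. Nothing but the two catches stands higher than 146 mm.
- eyelet (a point): Centre of the eyelet hole at the top face of the steel lug (26 x 28 x 8 mm) on the front of the black carriage of the transfer arm, 88 mm above the table; axes as the load lock's. Hole 10.5 mm wide, chamfered; 2 mm under the lug a fixed plate, 10 mm thick, has an 11.5 mm hole in line. The carriage, a drum up to 93 mm high, begins 18 mm behind the hole (+x).
- carriage (a joint): Place of the transfer carriage along its tube (m): 0 as found, where the eyelet is over the plate's hole; it can be pushed outward (-y) to 0.075 against 5 N of friction until the pin locks it. Must stay under 0.005.
- lock_pin: Locking pin, about 60 g, upright in the rack. Origin at its tip, z along the pin towards the head. Steel shank 8 mm thick and 40 mm long, tapered over the first 6 mm; collar 21 mm wide from z = 40 to 44 mm; round yellow grip 16 mm thick from z = 44 to 91 mm; hold it at z = 70 mm. Home: collar on the lug, tip 40 mm under the lug's top.
- pin_tip (a point): The tip of the locking pin (origin of lock_pin).
- pin_rack: Fixed black plastic block 45 (x) x 100 (y) x 46 mm high, origin under its centre. Three upright bores in a row along y, 33 mm apart: the pin stands in the one at y = -33 mm, collar on the block's top (so its tip is 6 mm above the table); the middle one is empty; a plain dowel stands 4 mm proud in the third.
- front_catch (a point): Squeeze point of the front catch, on the roof's front edge, 190 mm above the table: midway between two blue rollers (10 mm thick, 28 mm long in load-lock x, rounded), one to each side in load-lock y, on two sprung levers; 50 mm over their backs at rest, 22 mm squeezed to the stop. Squeeze along load-lock y; take it from above.
- front_catch_left (a joint): Left (+y) lever of the front catch (rad): 0 at rest, grows as it is squeezed, stop at 0.42. Spring 2 to 4 N at the roller. Both levers must pass about 0.25 at once (rollers under 33 mm over their backs); then the door springs ajar by itself and the catch can be let go.
- front_catch_right (a joint): Right (-y) lever of the front catch (rad): as the left one.
- safety_grip (a point): Squeeze point of the safety handle, on top of the door near its free edge, 190 mm above the table, 205 mm from the hinge; moves with the door, axes as the load lock's when shut. Two red rollers (12 mm thick, 32 mm long along the door): a fixed one in front, outer face 24 mm before this point, and the trigger behind, outer face 23 mm behind it; 47 mm over both, 33 mm when squeezed.
- safety_catch (a joint): Trigger of the safety handle (rad): 0 at rest (hooked), grows as it is squeezed towards the front roller, stop at 0.26; unhooked above about 0.15, 2 to 4 N. It springs back when let go. Once the door is open beyond 0.12 it has nothing left to hook.
- door (a joint): Door angle (rad): 0.012 shut, 0.09 ajar on the safety catch, stop at 1.65. Turns clockwise seen from above, the free edge coming out to -x. A closer pulls it shut (about 2.4 N at the handle when wide); the detent is crossed from 0.54 to 0.96 and takes about 4 N at the handle. About square: 1.25 or more.
- door_hinge (a point): Point on the door's upright hinge axis, at the left (+y) end of the load lock's front, 190 mm above the table; axes as the load lock's. Shut, the safety_grip lies 205 mm from it to -y.
- flange: Bystander: round steel blank flange, 70 mm wide, 13 mm high, lying on the table; origin under its centre.
- wash_bottle: Bystander: white wash bottle with blue cap and bent spout, 65 x 85 x 198 mm, standing on the table; origin under its centre.
- clamp: Bystander: cast pipe clamp, 59 x 91 x 14 mm, lying on the table; origin under its centre.
Not all that is in view belongs to the job. Of the things that look like the lock_pin, the smallest one is meant.

How it is judged:
On the way, in this order (a step that is already met when the one before it is completed fails the run):
1. the locking pin is home in the eyelet and let go (horizontal distance between pin_tip and eyelet below 0.004 m and z of pin_tip in the frame of eyelet below -0.036 m and angle between the z axis of lock_pin and the z axis of eyelet, either way round below 0.1 rad and contact force between the fingers and lock_pin below 0.2 N), for 0.2 s.
2. the front catch is squeezed at both levers and the door springs ajar (value of joint each of front_catch_left, front_catch_right above 0.12 rad and value of joint door above 0.03 rad).
3. the red safety handle is squeezed with the door still ajar (value of joint safety_catch above 0.12 rad and value of joint door below 0.3 rad and contact force between the fingers and load_lock above 1 N).
4. the door is past its detent (value of joint door above 1 rad), for 0.1 s.
At the end, for the whole second after the job is handed in: The door stands still at more than 1.25 rad (72 degrees), held there by the fingers (contact over 1 N), and the locking pin is home: tip within 4 mm of the eyelet's axis, at least 36 mm under its top, upright to 0.1 rad; the carriage has moved less than 5 mm (value of joint door above 1.25 rad and velocity of joint door between -0.1 and 0.1 rad/s and contact force between the fingers and load_lock above 1 N and horizontal distance between pin_tip and eyelet below 0.004 m and z of pin_tip in the frame of eyelet below -0.036 m and angle between the z axis of lock_pin and the z axis of eyelet, either way round below 0.1 rad and value of joint carriage below 0.005 m); the arm keeps its last pose, push and grip.
It fails at once if the transfer carriage is pushed along its tube (value of joint carriage above 0.005 m).
It fails at once if the flange is disturbed (distance of flange from where it was at the start of the episode above 0.03 m).
It fails at once if the wash bottle is disturbed (distance of wash_bottle from where it was at the start of the episode above 0.03 m).
It fails at once if the clamp is disturbed (distance of clamp from where it was at the start of the episode above 0.03 m).
It also fails if it takes over 67 s, if anything falls off the work surface, if the arm or the gripper's body presses on something with over 40 N, if the wrist force passes 120 N, or if a joint passes its speed limit or range.

## Working session

There is one attempt and no reset: what is moved stays moved. The work goes in short steps, Python scripts to look and compute and a tool call to move; the robot and the scene stay as the last step left them, time stands still between calls to the robot, and variables do not carry over. Pictures are saved under pics/ and viewed, about 8 in all and at most 12, crops included, and the job is handed in when it is done.

Besides the shell and the picture viewer there is one more tool, called after "Emit:" as name(argument=value, ...), one argument or row to a line, values as JSON. step_arm: Moves the arm, as the interface text tells. Its arguments: {"type":"object","properties":{"commands":{"type":"array"},"newtons":{"type":"number"}},"required":["commands"]}

```bash
ls; mkdir -p pics; python3 - <<'E'
from station import ctrl
import cv2
for n in("side","top"):
    f=ctrl.grab_frame(n); cv2.imwrite(f"pics/{n}0.png",f[:,:,::-1]); print(n,ctrl.camera_model(n))
print(ctrl.state())
E
```

```text
pics
side {'K': array([[386.55500636,   0.        , 281.50983864],
       [  0.        , 386.55500636, 212.23807227],
       [  0.        ,   0.        ,   1.        ]]), 'position': array([ 0.49710873, -0.67500253,  0.83175975]), 'attitude': array([-0.41861293,  0.90744298, -0.02969965,  0.02069758])}
top {'K': array([[383.54783636,   0.        , 277.30549269],
       [  0.        , 383.54783636, 210.81812935],
       [  0.        ,   0.        ,   1.        ]]), 'position': array([0.35747435, 0.10535121, 1.04089806]), 'attitude': array([-0.08425172,  0.73958998, -0.66284998,  0.08085921])}
{'t': 0.1, 'joints': array([-1.17797764e+00,  3.20236586e-01,  1.56559568e+00,  3.36334434e-06,
        1.25740724e+00, -1.99935609e-02]), 'qd': array([ 0.00027631, -0.00095271, -0.00221037, -0.00039434,  0.00021126,
        0.00020738]), 'tau': array([-1.92210546e-04, -4.13334775e+01, -2.32508790e+01,  7.28944922e-02,
        4.21377621e-02, -6.18842432e-05]), 'eef_pos': array([ 0.23050567, -0.52625663,  0.21318441]), 'tool_rot': array([-8.09456915e-04,  9.78773551e-01,  2.04943062e-01, -1.51037872e-04]), 'wrist_force': array([-0.43962732, -0.51514191, -0.43447134]), 'wrist_torque': array([ 0.0082817 , -0.0014795 ,  0.02901564]), 'gripper_width': 0.09116589246129132}
```

View pics/top0.png

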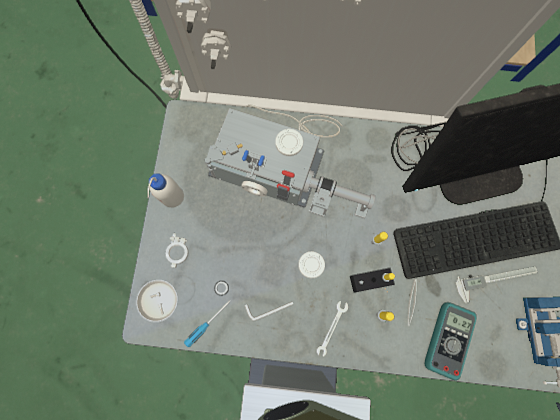

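View pics/side0.png

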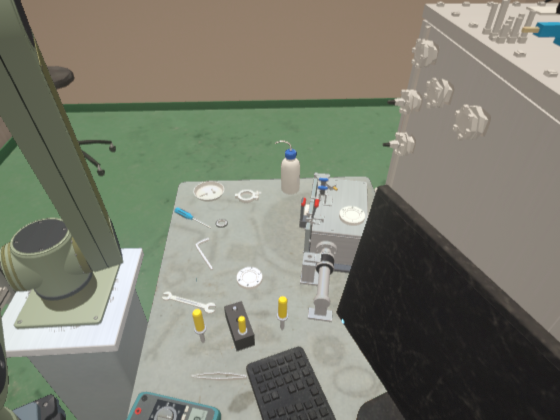

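Top view: three yellow-handled pins at (381,238), (389,277) and (387,316). The one at (389,277) stands in the black rack, so it is probably the one meant; I'll confirm it in a crop. The load lock is around (265,155), with blue rollers at (254,159), red at (287,178) and the carriage at about (320,190). The bottle is at (163,187), the flange at (312,264) and the clamp at (176,250).

```bash
cat > h.py <<'E'
import numpy as np, cv2
from scipy.spatial.transform import Rotation as R
from station import ctrl
def cam(n):
    m=ctrl.camera_model(n); w,x,y,z=m["attitude"]; return m["K"],np.array(m["position"]),R.from_quat([x,y,z,w]).as_matrix()
def ray(n,u,v):
    K,p,A=cam(n); d=A@np.linalg.inv(K)@[u,v,1]; return p,d/np.linalg.norm(d)
def plane(n,u,v,z):
    p,d=ray(n,u,v); return p+d*(z-p[2])/d[2]
def tri(a,b):
    p,d=ray("top",*a); q,e=ray("side",*b)
    s=np.linalg.lstsq(np.c_[d,-e],q-p,rcond=None)[0]; A=p+d*s[0];B=q+e*s[1]
    return (A+B)/2,np.linalg.norm(A-B)
def proj(n,P):
    K,p,A=cam(n); c=A.T@(np.asarray(P)-p); c=K@c; return c[:2]/c[2]
def blobs(img,lo,hi,amin=8):
    h=cv2.cvtColor(img,cv2.COLOR_RGB2HSV); m=cv2.inRange(h,lo,hi)
    n,l,s,c=cv2.connectedComponentsWithStats(m)
    return [(np.round(c[i],1).tolist(),s[i].tolist()) for i in range(1,n) if s[i,4]>=amin]
E
python3 - <<'E'
from h import *
for n in("top","side"):
    f=cv2.imread(f"pics/{n}0.png")[:,:,::-1].copy()
    print(n,"corner checks",plane(n,*( (125,342) if n=="top" else (178,182)),0))
    for c,lo,hi in(("yel",(20,150,120),(32,255,255)),("red",(0,150,100),(6,255,255)),("red2",(174,150,100),(180,255,255)),("blue",(104,140,60),(125,255,255))):
        print(c,[b for b in blobs(f,lo,hi)])
t=cv2.imread("pics/top0.png");s=cv2.imread("pics/side0.png")
a=cv2.resize(t[95:225,200:400],None,fx=4,fy=4,interpolation=cv2.INTER_CUBIC)
cv2.imwrite("pics/c1.png",a)
b=cv2.resize(s[160:350,180:380],None,fx=3,fy=3,interpolation=cv2.INTER_CUBIC)
c=cv2.resize(t[225:335,340:410],None,fx=2.7,fy=2.7,interpolation=cv2.INTER_CUBIC)
o=np.zeros((570,600+190,3),np.uint8); o[:,:600]=b; o[:c.shape[0],600:600+c.shape[1]]=c[:, :190]
cv2.imwrite("pics/c2.png",o)
E
```

```text
top corner checks [0.21705248 0.47584017 0.        ]
yel [([380.5, 237.1], [374, 232, 14, 11, 97]), ([389.1, 276.3], [384, 273, 11, 7, 55]), ([386.5, 315.6], [380, 312, 14, 9, 104])]
red [([287.5, 173.5], [282, 171, 12, 6, 48]), ([283.1, 186.1], [277, 184, 12, 7, 19]), ([445.7, 367.9], [444, 366, 5, 5, 14]), ([456.1, 372.4], [454, 370, 5, 5, 16])]
red2 []
blue [([147.9, 6.4], [142, 0, 15, 16, 70]), ([537.6, 59.0], [511, 34, 49, 48, 452]), ([510.7, 67.7], [501, 65, 20, 6, 90]), ([244.7, 155.1], [242, 151, 6, 10, 29]), ([260.8, 160.3], [259, 156, 5, 10, 30]), ([157.4, 181.6], [151, 174, 14, 16, 139])]
side corner checks [0.21386337 0.48761987 0.        ]
yel [([282.3, 306.6], [279, 297, 8, 21, 150]), ([198.0, 319.6], [193, 309, 11, 22, 162]), ([241.5, 323.4], [238, 316, 8, 16, 92])]
red [([303.5, 201.9], [302, 198, 4, 8, 17]), ([316.2, 202.6], [315, 200, 4, 7, 23]), ([137.8, 410.7], [135, 408, 6, 6, 17])]
red2 []
blue [([290.2, 153.7], [286, 150, 10, 8, 67]), ([323.3, 179.3], [320, 179, 7, 2, 10]), ([322.6, 187.2], [319, 186, 8, 3, 16])]
```

View pics/c1.png

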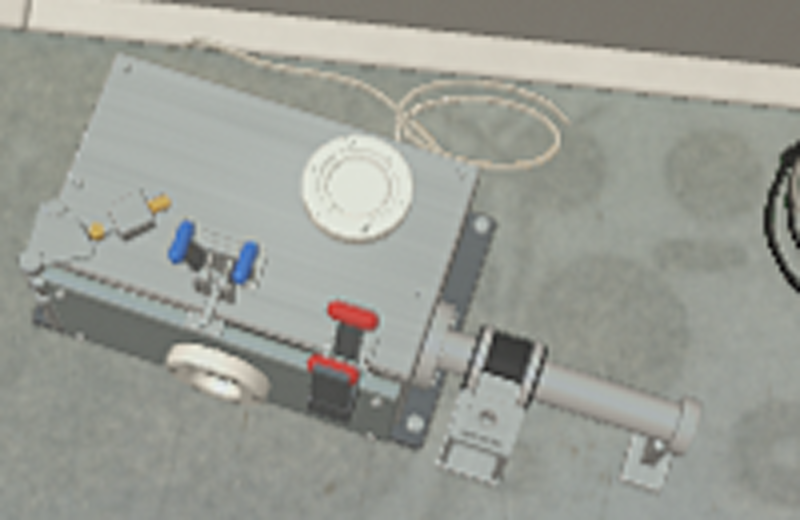

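View pics/c2.png

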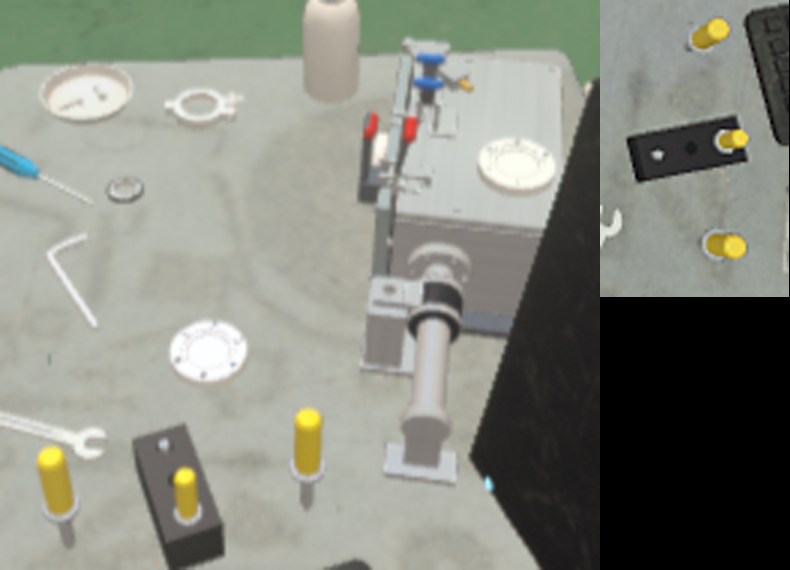

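The crop confirms it: the pin in the rack is the smaller one (thinner, collar on the rack), and the other two stand free and larger. The eyelet hole is at crop-1 (487,416), i.e. top (321.4,198.6), and at side (309.3,256.3).

```bash
python3 - <<'E'
from h import *
np.set_printoptions(precision=4,suppress=True)
T=lambda x,y:((x+.5)/4+200-.5,(y+.5)/4+95-.5); S=lambda x,y:((x+.5)/3+180-.5,(y+.5)/3+160-.5)
for k,a,b in(("pin",(389.1,276.3),(241.5,323.4)),("pinB",(380.5,237.1),(282.3,306.6)),("pinC",(386.5,315.6),(198,319.6)),
 ("eye",T(487,416),S(389,290)),("redback",(287.5,173.5),(316.2,202.6)),("redfront",(283.1,186.1),(303.5,201.9)),
 ("blueL",(244.7,155.1),(323.3,179.3)),("blueR",(260.8,160.3),(322.6,187.2))):
    print(k,*tri(a,b))
print("eye top/side z.088",plane("top",*T(487,416),.088),plane("side",*S(389,290),.088))
bl,br=plane("top",*T(120,57),.130),plane("top",*T(478,175),.130); print("roof back",bl,br,np.linalg.norm(bl-br))
print("side roof", plane("side",*S(395,213),.13),plane("side",*S(545,225),.13),plane("side",*S(562,55),.13))
L,Rr=plane("top",244.7,155.1,.190),plane("top",260.8,160.3,.190); print("blue",L,Rr,(L+Rr)/2,np.linalg.norm(L-Rr))
B,F=plane("top",287.5,173.5,.190),plane("top",283.1,186.1,.190); print("red",B,F)
# rack: dowel & empty bore in c2 top inset
C=lambda x,y:((x-600+.5)/2.7+340-.5,(y+.5)/2.7+225-.5)
print("rack bore",plane("top",*C(690,148),.046),"dowel",plane("top",*C(657,155),.05),"collar",plane("top",*C(730,141),.05))
print("flange",plane("top",312,264,.013),"bottle",plane("top",166,190,.1),"clamp",plane("top",176,250,.01))
E
```

```text
pin [ 0.4517 -0.1718  0.0772] 0.001805170703155157
pinB [ 0.5454 -0.1424  0.091 ] 0.0019909656488076946
pinC [ 0.3563 -0.1653  0.0913] 0.0014608289259590488
eye [0.6287 0.0131 0.0879] 0.00011781211687492375
redback [0.6518 0.1067 0.1919] 0.0017994734028020866
redfront [0.6198 0.1136 0.1904] 0.00020971417485734505
blueL [0.6868 0.2118 0.1904] 0.0022879523171814077
blueR [0.6781 0.1724 0.1919] 0.0033722473388083374
eye top/side z.088 [0.6287 0.0131 0.088 ] [0.6288 0.013  0.088 ]
roof back [0.8317 0.2746 0.13  ] [0.7753 0.0359 0.13  ] 0.24524135972933828
side roof [0.6383 0.0659 0.13  ] [0.7678 0.043  0.13  ] [0.8444 0.2957 0.13  ]
blue [0.6858 0.2117 0.19  ] [0.677  0.1724 0.19  ] [0.6814 0.1921 0.19  ] 0.04025378987599081
red [0.6515 0.1066 0.19  ] [0.6198 0.1136 0.19  ]
rack bore [ 0.4412 -0.1402  0.046 ] dowel [ 0.4309 -0.1085  0.05  ] collar [ 0.4515 -0.1766  0.05  ]
flange [0.467  0.0159 0.013 ] bottle [0.6042 0.4101 0.1   ] clamp [0.4648 0.3831 0.01  ]
```

```bash
python3 - <<'E'
from h import *
from scipy.optimize import least_squares
np.set_printoptions(precision=4,suppress=True)
def axis(bt,bs,x0):
    def f(q):
        r=[]
        for n,b in(("top",bt),("side",bs)):
            a,c=proj(n,[*q,.03]),proj(n,[*q,.12]); d=(c-a)/np.linalg.norm(c-a); e=np.array(b)-a; r.append(d[0]*e[1]-d[1]*e[0])
        return r
    return least_squares(f,x0).x
print("pin axis",axis((389.1,276.3),(241.5,323.4),[.45,-.17]))
for k,a in(("monitor",((405,187),(338,312))),("B top",((384.5,236),(283,298.5))),("pin top",((392.5,276.5),(241.7,317.5)))): print(k,*tri(*a))
print("monitor bottom edge",plane("top",405,187,.05),plane("top",405,187,.3))
# hinge/grips in world, yaw
for y in(-12.5,-13.2):
    c,s=np.cos(np.radians(y)),np.sin(np.radians(y)); X=np.array([c,s]);Y=np.array([-s,c])
    e=np.array([.6287,.0131])
    for k,p in(("blue",(.6814,.1921)),("redB",(.6515,.1066)),("redF",(.6198,.1136)),("roofBL",(.8317,.2746)),("roofBR",(.7753,.0359))):
        d=np.array(p)-e; print(y,k,d@X,d@Y)
E
```

```text
pin axis [ 0.4532 -0.1792]
monitor [ 0.6669 -0.1882  0.1267] 0.007066971254476027
B top [ 0.5448 -0.1437  0.1222] 0.005432017465780951
pin top [ 0.4516 -0.173   0.1009] 0.005458727491691569
monitor bottom edge [ 0.6969 -0.2128  0.05  ] [ 0.6113 -0.1326  0.3   ]
-12.5 blue 0.012708108680300046 0.18616335292900607
-12.5 redB 0.002022445059121795 0.0962184998635025
-12.5 redF -0.030441215664146766 0.09619143615150419
-12.5 roofBL 0.14158913040053253 0.29923864749129747
-12.5 roofBR 0.13819017144599344 0.05398959636566035
-13.2 blue 0.010432802431608146 0.18630471446912725
-13.2 redB 0.000846792630161677 0.09623602725716342
-13.2 redF -0.03161411468169205 0.09581235699476777
-13.2 roofBL 0.13792276474931503 0.30094610973379454
-13.2 roofBR 0.1375202673226823 0.055673836543730176
```

Emit:
step_arm(
  commands=[0,0,0,0.074,0,0.262,-0.228,0,0,0,0.262,-0.228,0,0,0,0.262,-0.228,0,0,0,0.262,-0.228,0,0,0,0.262,-0.228,0,0,0,0.262,-0.228,0,0,0,0.262,-0.228,0,0,0,0.262,-0.228,0,0,0,0.262,-0.228,0,0,0,0.262,-0.228,0,0,0,0,0,0,0,0,0,0,0,0,0],
)

```text
t: 1.4
eef_pos: [0.4513, -0.1726, 0.2136]
tool_rot: [0.0, 0.989, 0.149, -0.001]
wrist_force: [-0.0, -0.4, -0.9]
gripper_width: 0.0913
```

Emit:
step_arm(
  commands=[0.003,-0.003,0.27,0,0.3,0,0,0.27,0,0.4,0,0,0.27,0,0.4,0,0,0.27,0,0.4,0,0,0.225,0,0.4,0,0,0,0,0.5,0,0,0,0,1,0,0,0,0,1,0,0,0,0,1,0,0,0,0,1,0,0,0,0,1],
  newtons=15,
)

```text
t: 2.5
eef_pos: [0.4526, -0.1756, 0.0591]
tool_rot: [0.003, 0.989, 0.149, 0.001]
wrist_force: [-0.8, -8.7, -0.4]
gripper_width: 0.0265
```

Emit:
step_arm(
  commands=[0,0,0,0,1,0,0,0,0,1],
)

```text
t: 2.7
eef_pos: [0.4526, -0.1756, 0.0591]
tool_rot: [0.003, 0.989, 0.149, 0.001]
wrist_force: [-1.8, -7.8, -1.3]
gripper_width: 0.0267
```

```bash
python3 - <<'E'
from h import *
print({k:np.round(ctrl.state()[k],4) for k in("eef_pos","wrist_force","wrist_torque","gripper_width")})
t=ctrl.grab_frame("top")[:,:,::-1]; s=ctrl.grab_frame("side")[:,:,::-1]
o=np.hstack([cv2.resize(t[235:335,340:440],(400,400),interpolation=2),cv2.resize(s[260:360,190:290],(400,400),interpolation=2)])
cv2.imwrite("pics/g1.png",o)
E
```

```text
{'eef_pos': array([ 0.4526, -0.1756,  0.0591]), 'wrist_force': array([-1.7976, -7.7766, -1.2576]), 'wrist_torque': array([-1.7778,  0.3455,  0.0472]), 'gripper_width': np.float64(0.0267)}
```

View pics/g1.png

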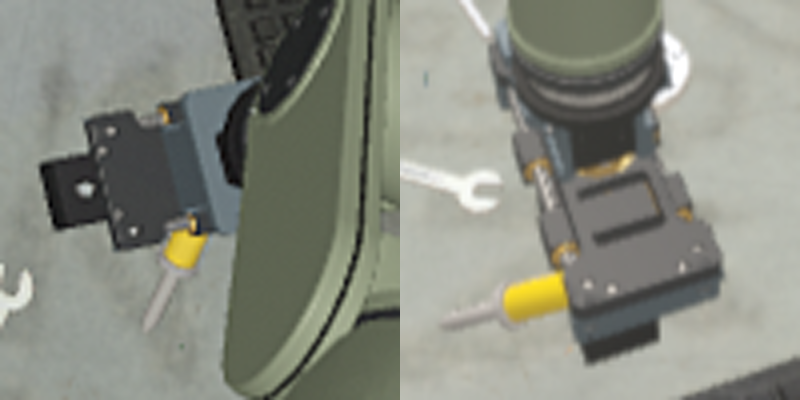

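The grip stopped at 26.7 mm, not the 16 mm of the grip. The near pin (C) now leans with its head under the gripper (crop 190,240), so something other than the rack pin alone is between the fingers. I'll open, lift and look.

Emit:
step_arm(
  commands=[0,0,0,0,0,0,0,0,0,0,0,0,0,0,0,0,0,0,0,0,0,0,0,0,0,0,0,-0.2,0,0,0,0,-0.3,0,0,0,0,-0.3,0,0,0,0,-0.3,0,0,0,0,-0.3,0,0,-0.4,0,0,0,0,-0.4,0,0,0,0,-0.4,0,0,0,0,0,0,0,0,0],
)

```text
t: 4.2
eef_pos: [0.3092, -0.2148, 0.2253]
tool_rot: [-0.0, 0.989, 0.146, -0.001]
wrist_force: [0.8, -0.6, -0.2]
gripper_width: 0.0911
```

```bash
python3 - <<'E'
from h import *
print({k:np.round(ctrl.state()[k],4) for k in("eef_pos","wrist_force","wrist_torque","gripper_width")})
t=ctrl.grab_frame("top")[:,:,::-1]; s=ctrl.grab_frame("side")[:,:,::-1]
cv2.imwrite("pics/t2.png",t);cv2.imwrite("pics/s2.png",s)
o=np.hstack([cv2.resize(t[220:345,325:425],(400,500),interpolation=2),cv2.resize(s[260:385,180:280],(400,500),interpolation=2)])
cv2.imwrite("pics/g2.png",o)
E
```

```text
{'eef_pos': array([ 0.3092, -0.2148,  0.2253]), 'wrist_force': array([ 0.7995, -0.5602, -0.1762]), 'wrist_torque': array([-0.0217,  0.047 , -0.0241]), 'gripper_width': np.float64(0.0911)}
```

View pics/g2.png

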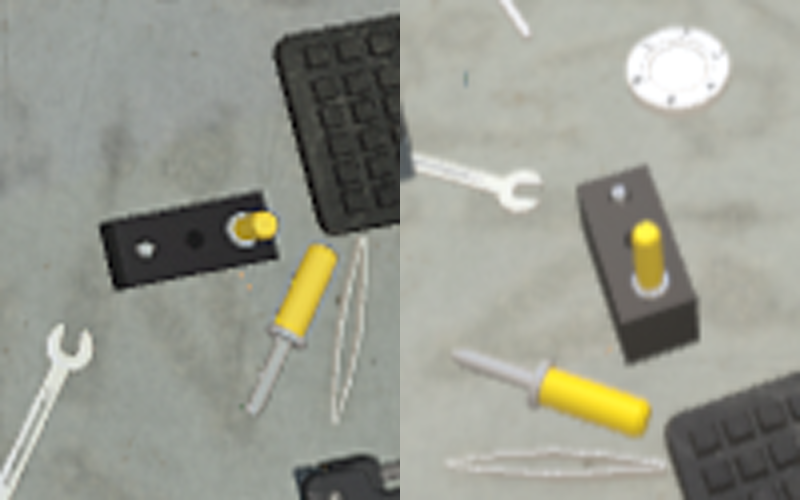

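```bash
python3 - <<'E'
from h import *
np.set_printoptions(precision=4,suppress=True)
for n in("top","side"):
    f=cv2.imread(f"pics/{n[0]}2.png")[:,:,::-1].copy()
    print(n,blobs(f,(20,150,120),(32,255,255)))
C=lambda x,y:((x+.5)/4+325-.5,(y+.5)/4+220-.5); D=lambda x,y:((x+.5)/4+180-.5,(y+.5)/4+260-.5)
print("bore",plane("top",*C(194,239),.046),plane("side",*D(631,239-0) if 0 else D(231,238),.046))
print("dowel",plane("top",*C(146,247),.05),plane("side",*D(218,192),.05))
print("collar",plane("top",*C(241,229),.05),plane("side",*D(250,282),.05))
print("head",plane("top",*C(268,224),.097),plane("side",*D(247,232),.097))
print("lying head",plane("top",*C(325,252),.012),"tip",plane("top",*C(251,410),.01))
o=cv2.resize(cv2.imread("pics/s2.png")[130:430,130:430],(600,600),interpolation=2); cv2.imwrite("pics/g3.png",o)
E
```

```text
top [([394.6, 210.8], [385, 206, 20, 11, 133]), ([388.7, 276.3], [384, 273, 10, 7, 58]), ([401.2, 291.9], [394, 281, 15, 23, 165])]
side [([241.5, 323.1], [238, 316, 8, 16, 93]), ([322.9, 343.5], [314, 331, 19, 26, 214]), ([228.1, 360.1], [215, 352, 27, 17, 244])]
bore [ 0.4415 -0.1404  0.046 ] [ 0.4409 -0.1385  0.046 ]
dowel [ 0.4328 -0.1092  0.05  ] [ 0.4329 -0.1084  0.05  ]
collar [ 0.4508 -0.1691  0.05  ] [ 0.4525 -0.1714  0.05  ]
head [ 0.4511 -0.1723  0.097 ] [ 0.4533 -0.17    0.097 ]
lying head [ 0.4453 -0.2356  0.012 ] tip [ 0.3394 -0.1916  0.01  ]
```

View pics/g3.png

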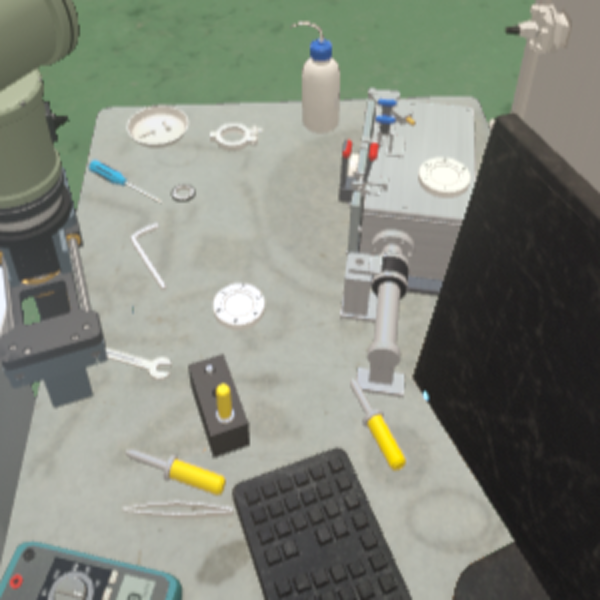

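Both stray pins have toppled and lie on the table, clear of the job: one head at (401,292), the other at (395,211). The right pin still stands in the rack, near (0.452,-0.171), and everything else is in place. I'll try the grasp again.

Emit:
step_arm(
  commands=[0.311,-0.002,0,0,0.4,0.311,-0.002,0,0,0.4,0.311,-0.002,0,0,0.4,0.31,0,0,0,0.4,0,0,0,0,0.4,0,0,0.28,0,0.4,0,0,0.28,0,0.4,0,0,0.28,0,0.4,0,0,0.28,0,0.4,0,0,0.28,0,0.4,0,0,0,0,0.4],
)

```text
t: 5.4
eef_pos: [0.4534, -0.1688, 0.0536]
tool_rot: [-0.003, 0.989, 0.148, -0.004]
wrist_force: [0.5, 0.4, 0.2]
gripper_width: 0.0545
```

Emit:
step_arm(
  commands=[0,0,0,0,0.6,0,0,0,0,0.8,0,0,0,0,1,0,0,0,0,1,0,0,0,0,1],
  newtons=15,
)

```text
t: 5.9
eef_pos: [0.4568, -0.1707, 0.0582]
tool_rot: [0.0, 0.989, 0.148, 0.001]
wrist_force: [0.2, 2.3, 0.4]
gripper_width: 0.0175
```

Emit:
step_arm(
  commands=[0,0,0,0,1,0,0,-0.05,0,1,0,0,-0.2,0,1,0,0,-0.28,0,1,0,0,-0.28,0,1,0,0,-0.28,0,1,0,0,-0.28,0,1,0,0,0,-0.095,1,0,0,0,-0.095,1,0,0,0,-0.095,1,0,0,0,-0.095,1,0,0,0,-0.095,1,0,0,0,-0.095,1,0,0,0,-0.095,1,0,0,0,0,1,0,0,0,0,1],
)

```text
t: 7.5
eef_pos: [0.4562, -0.1705, 0.2218]
tool_rot: [-0.0, 0.784, 0.62, -0.0]
wrist_force: [0.5, 0.2, -0.2]
gripper_width: 0.0158
```

Emit:
step_arm(
  commands=[0.31,0.174,0,0,1,0.31,0.174,0,0,1,0.31,0.174,0,0,1,0.31,0.174,0,0,1,0.31,0.174,0,0,1,0.31,0.175,0,0,1,0,0,0.29,0,1,0,0,0,0,1,0,0,0,0,1,0,0,0,0,1,0,0,0,0,1],
)

```text
t: 8.6
eef_pos: [0.6297, 0.0175, 0.1888]
tool_rot: [0.001, 0.784, 0.621, 0.001]
wrist_force: [-0.6, 0.1, -0.5]
gripper_width: 0.0156
```

```bash
python3 - <<'E'
from h import *
np.set_printoptions(precision=4,suppress=True)
print({k:np.round(ctrl.state()[k],4) for k in("eef_pos","tool_rot","wrist_force","gripper_width")})
t=ctrl.grab_frame("top")[:,:,::-1]; s=ctrl.grab_frame("side")[:,:,::-1]
cv2.imwrite("pics/t4.png",t);cv2.imwrite("pics/s4.png",s)
e=[.6287,.0131]
print([proj(n,[*e,z]) for n in("top","side") for z in(.135,.175)])
o=np.hstack([cv2.resize(t[150:250,270:370],(400,400),interpolation=2),cv2.resize(s[200:300,260:360],(400,400),interpolation=2)])
cv2.imwrite("pics/g4.png",o)
E
```

```text
{'eef_pos': array([0.6297, 0.0175, 0.1888]), 'tool_rot': array([0.0009, 0.784 , 0.6208, 0.0011]), 'wrist_force': array([-0.6173,  0.1041, -0.5208]), 'gripper_width': np.float64(0.0156)}
[array([323.6579, 193.5791]), array([325.7887, 188.8998]), array([310.3939, 243.5957]), array([311.3831, 232.141 ])]
```

View pics/g4.png

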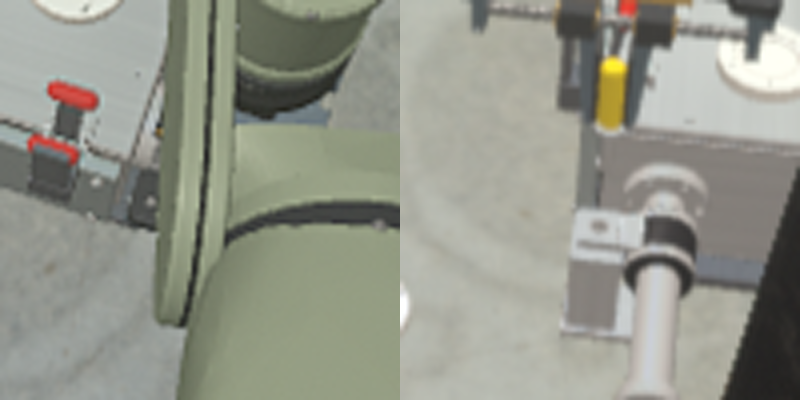

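```bash
python3 - <<'E'
import cv2,numpy as np
a=cv2.imread("pics/side0.png");b=cv2.imread("pics/s4.png")
r=np.s_[205:265,290:335]
d=cv2.absdiff(a,b)
cv2.imwrite("pics/g5.png",np.hstack([cv2.resize(x[r],(390,520),interpolation=cv2.INTER_NEAREST) for x in(b,np.clip(d.astype(int)*3,0,255).astype(np.uint8))]))
E
```

```text
(no output)
```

View pics/g5.png

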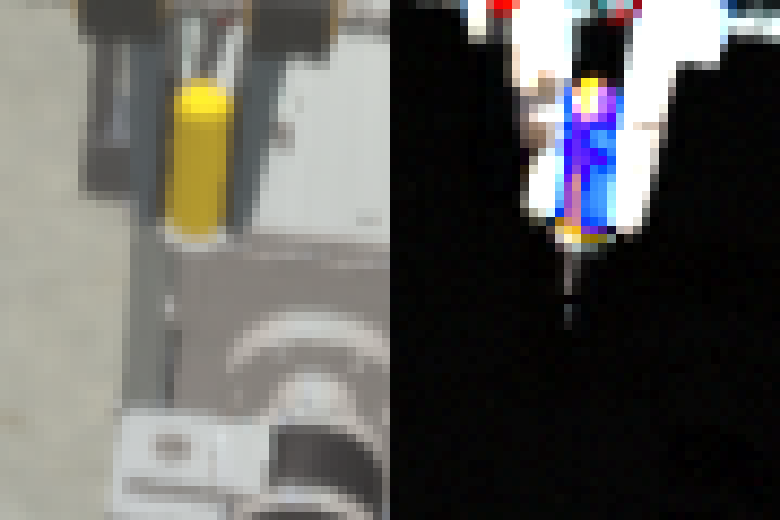

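The collar is at side px (312.3,231.8) and the tip at about row 243. Predicted over the eyelet: (311.5,231.1) and 243.6, so it is within about 1.5 mm. I'll go down gently.

Emit:
step_arm(
  commands=[0,-0.004,0.17,0,1,0,0,0.17,0,1,0,0,0.05,0,1,0,0,0.05,0,1,0,0,0.05,0,1,0,0,0.0,0,1,0,0,0.0,0,1],
)

```text
t: 9.4
eef_pos: [0.6292, 0.0184, 0.1287]
tool_rot: [0.0, 0.783, 0.621, 0.0]
wrist_force: [-0.3, 0.3, 0.7]
gripper_width: 0.0158
```

Emit:
step_arm(
  commands=[0,0,0.05,0,1,0,0,0.05,0,1,0,0,0.05,0,1,0,0,0.04,0,1,0,0,0.03,0,1,0,0,0.0,0,1,0,0,0.0,0,1],
)

```text
t: 10.1
eef_pos: [0.6289, 0.0184, 0.1017]
tool_rot: [0.0, 0.783, 0.621, -0.0]
wrist_force: [-0.7, 0.8, -0.5]
gripper_width: 0.0158
```

Emit:
step_arm(
  commands=[0,0,0.015,0,1,0,0,0.015,0,1,0,0,0.0,0,1],
)

```text
t: 10.4
eef_pos: [0.6293, 0.0184, 0.1001]
tool_rot: [0.001, 0.783, 0.621, 0.001]
wrist_force: [-2.0, 0.0, 6.6]
gripper_width: 0.0157
```

Emit:
step_arm(
  commands=[0,0,0,0,0.8,0,0,0,0,0.6,0,0,0,0,0.5,0,0,0,0,0.5,0,0,0,0,0.5,0,0,0,0,0.5,0,0,-0.1,0,0.5,0,0,-0.3,0,0.4,0,0,-0.35,0,0.3,0,0,-0.35,0,0.3,0,0,-0.3,0,0.3,0,0,0,0,0.3,0,0,0,0,0.3],
)

```text
t: 11.7
eef_pos: [0.629, 0.0184, 0.2677]
tool_rot: [0.001, 0.783, 0.621, 0.001]
wrist_force: [-0.5, 0.6, -1.7]
gripper_width: 0.0642
```

```bash
python3 - <<'E'
from h import *
np.set_printoptions(precision=4,suppress=True)
print({k:np.round(ctrl.state()[k],4) for k in("eef_pos","tool_rot","wrist_force","gripper_width")})
s=ctrl.grab_frame("side")[:,:,::-1]; t=ctrl.grab_frame("top")[:,:,::-1]
cv2.imwrite("pics/s6.png",s);cv2.imwrite("pics/t6.png",t)
f=s[:,:,::-1].copy()
print("yellow",blobs(f,(20,150,120),(32,255,255)))
for z in(.09,.115,.139): print(z,proj("side",[.6287,.0131,z]))
for n,a in(("side",f),("top",t[:,:,::-1].copy())): print(n,"blue",[b for b in blobs(a,(104,140,60),(125,255,255),4) if 230<b[0][0]<340 and 140<b[0][1]<200],"red",blobs(a,(0,150,100),(6,255,255)))
cv2.imwrite("pics/g6.png",cv2.resize(s[200:300,260:360],(400,400),interpolation=2))
E
```

```text
{'eef_pos': array([0.629 , 0.0184, 0.2677]), 'tool_rot': array([0.0009, 0.7835, 0.6214, 0.0011]), 'wrist_force': array([-0.461 ,  0.5864, -1.6902]), 'gripper_width': np.float64(0.0642)}
yellow [([310.2, 247.7], [308, 241, 6, 15, 75]), ([322.9, 343.5], [314, 331, 19, 26, 214]), ([228.1, 360.1], [215, 352, 27, 17, 244])]
0.09 [309.3418 255.7796]
0.115 [309.9187 249.099 ]
0.139 [310.4905 242.4776]
side blue [([323.2, 179.4], [320, 179, 7, 2, 11]), ([322.4, 187.2], [319, 186, 8, 3, 17])] red [([303.6, 201.9], [302, 198, 4, 8, 18]), ([316.2, 202.6], [315, 200, 4, 7, 23]), ([137.8, 410.7], [135, 408, 6, 6, 17])]
top blue [([244.7, 155.2], [242, 151, 6, 10, 30]), ([260.8, 160.3], [259, 156, 5, 10, 30])] red [([287.5, 173.5], [282, 171, 12, 6, 48]), ([283.2, 186.2], [277, 184, 12, 7, 20]), ([445.7, 367.9], [444, 366, 5, 5, 14]), ([456.1, 372.4], [454, 370, 5, 5, 16])]
```

View pics/g6.png

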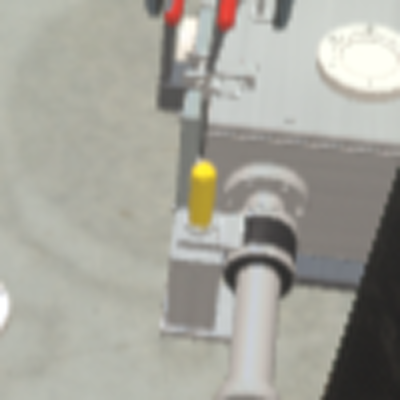

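Seen: the pin is upright in the eyelet with its collar on the lug, and the yellow blob at side (310.2,247.7) lies on the predicted axis. The catch and the door are unmoved. Next is the blue catch at about (0.681,0.192).

Emit:
step_arm(
  commands=[0.377,0.023,0,0,0.23,0.377,0.023,0,0,0.23,0.377,0.023,0,0,0.23,0.377,0.023,0,0,0.23,0,0,0,-0.0915,0.23,0,0,0,-0.0915,0.23,0,0,0,-0.0915,0.23,0,0,0,-0.0915,0.23,0,0,0,-0.0915,0.23,0,0,0,-0.0915,0.23,0,0,0,-0.0915,0.23,0,0,0,-0.0915,0.23,0,0,0,-0.0915,0.23,0,0,0,-0.0915,0.23,0,0,0,-0.0915,0.23,0,0,0,0,0.23,0,0,0,0,0.23],
)

```text
t: 13.5
eef_pos: [0.6804, 0.192, 0.2647]
tool_rot: [-0.001, 0.111, 0.994, -0.0]
wrist_force: [0.6, 0.2, -0.6]
gripper_width: 0.0701
```

Emit:
step_arm(
  commands=[0,0,0.26,0,0.23,0,0,0.26,0,0.23,0,0,0.26,0,0.23,0,0,0,0,0.23,0,0,0,0,0.5,0,0,0,0,0.6,0,0,0,0,0.7,0,0,0,0,0.75,0,0,0,0,0.75,0,0,0,0,0.75],
  newtons=15,
)

```text
t: 14.5
eef_pos: [0.6823, 0.1924, 0.1765]
tool_rot: [0.003, 0.11, 0.994, 0.001]
wrist_force: [0.3, -1.0, 6.6]
gripper_width: 0.0251
```

```bash
python3 - <<'E'
from h import *
print({k:np.round(ctrl.state()[k],4) for k in("eef_pos","wrist_force","gripper_width")})
for n in("side","top"):
    a=ctrl.grab_frame(n).copy(); cv2.imwrite(f"pics/{n}7.png",a[:,:,::-1])
    print(n,"blue",[b for b in blobs(a,(104,140,60),(125,255,255),4) if 230<b[0][0]<340 and 140<b[0][1]<200],"red",blobs(a,(0,150,100),(6,255,255)))
E
```

```text
{'eef_pos': array([0.6823, 0.1924, 0.1765]), 'wrist_force': array([ 0.2521, -0.971 ,  6.585 ]), 'gripper_width': np.float64(0.0251)}
side blue [([290.0, 153.7], [286, 150, 10, 8, 64])] red [([297.3, 200.4], [295, 197, 5, 7, 19]), ([310.2, 202.0], [308, 199, 5, 8, 25]), ([137.8, 410.7], [135, 408, 6, 6, 17])]
top blue [] red [([445.7, 367.9], [444, 366, 5, 5, 14]), ([456.1, 372.4], [454, 370, 5, 5, 16])]
```

Emit:
step_arm(
  commands=[0,0,0,0,0.5,0,0,0,0,0.25,0,0,0,0,0.2,0,0,0,0,0.2,0,0,-0.2,0,0.2,0,0,-0.28,0,0.2,0,0,-0.3,0,0.2,0,0,0,0.0883,0.25,0,0,0,0.0883,0.25,0,0,0,0.0883,0.25,0,0,0,0.0883,0.25,0,0,0,0.0883,0.25,0,0,0,0.0883,0.25,0,0,0,0.0883,0.25,0,0,0,0.0883,0.25,0,0,0,0.0883,0.25,0,0,0,0.0883,0.25,0,0,0,0.0883,0.25,0,0,0,0.0883,0.25,0,0,0,0,0.25],
)

```text
t: 16.6
eef_pos: [0.68, 0.1921, 0.2651]
tool_rot: [-0.001, 0.809, 0.588, -0.001]
wrist_force: [-0.2, 0.2, -0.2]
gripper_width: 0.0686
```

```bash
python3 - <<'E'
from h import *
np.set_printoptions(precision=4,suppress=True)
print({k:np.round(ctrl.state()[k],4) for k in("eef_pos","tool_rot","wrist_force","gripper_width")})
r={}
for n in("side","top"):
    a=ctrl.grab_frame(n).copy(); cv2.imwrite(f"pics/{n}8.png",a[:,:,::-1])
    r[n]=[b for b in blobs(a,(0,150,100),(6,255,255)) if b[0][1]<250]; print(n,r[n])
    for b in r[n]: print(plane(n,*b[0],.192))
for b in((303.6,201.9),(316.2,202.6)): print("shut side",plane("side",*b,.192))
for b in((287.5,173.5),(283.2,186.2)): print("shut top",plane("top",*b,.192))
E
```

```text
{'eef_pos': array([0.68  , 0.1921, 0.2651]), 'tool_rot': array([-0.0006,  0.8086,  0.5883, -0.0013]), 'wrist_force': array([-0.1771,  0.1923, -0.2024]), 'gripper_width': np.float64(0.0686)}
side [([297.3, 200.4], [295, 197, 5, 7, 19]), ([310.2, 202.1], [308, 199, 5, 8, 24])]
[0.6039 0.1189 0.192 ]
[0.6371 0.1099 0.192 ]
top []
shut side [0.6198 0.1117 0.192 ]
shut side [0.6527 0.107  0.192 ]
shut top [0.6508 0.1066 0.192 ]
shut top [0.619  0.1133 0.192 ]
```

Emit:
step_arm(
  commands=[-0.26,-0.091,0,0,0.2,-0.26,-0.091,0,0,0.2,-0.26,-0.091,0,0,0.2,0,0,0,0,0.2,0,0,0.2,0,0.2,0,0,0.25,0,0.2,0,0,0.2,0,0.2,0,0,0.1,0,0.2,0,0,0,0,0.2,0,0,0,0,0.2],
)

```text
t: 17.7
eef_pos: [0.6216, 0.1135, 0.177]
tool_rot: [0.0, 0.808, 0.589, 0.001]
wrist_force: [-0.5, 0.1, -0.3]
gripper_width: 0.0731
```

```bash
python3 - <<'E'
from h import *
print({k:np.round(ctrl.state()[k],4) for k in("eef_pos","tool_rot","wrist_force","wrist_torque","gripper_width")})
s=ctrl.grab_frame("side")
cv2.imwrite("pics/g9.png",cv2.resize(s[150:270,240:360,::-1],(600,600),interpolation=2))
E
```

```text
{'eef_pos': array([0.6216, 0.1135, 0.177 ]), 'tool_rot': array([3.000e-04, 8.084e-01, 5.886e-01, 7.000e-04]), 'wrist_force': array([-0.5142,  0.1312, -0.3436]), 'wrist_torque': array([ 0.0129, -0.0616, -0.0719]), 'gripper_width': np.float64(0.0731)}
```

View pics/g9.png

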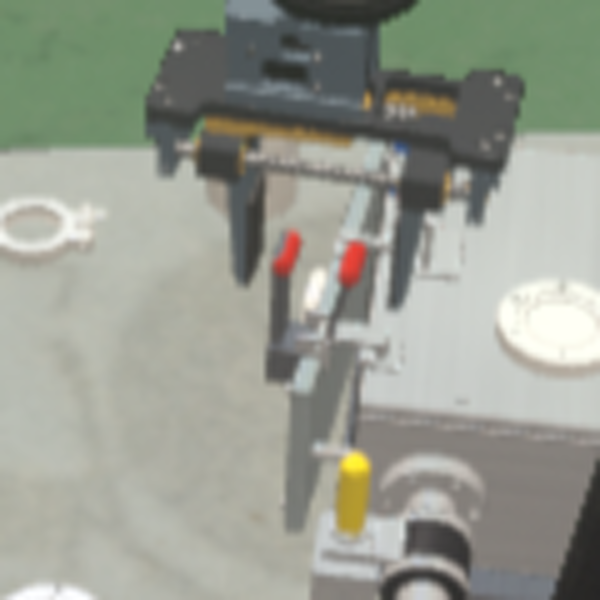

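The fingers straddle both red rollers, (288,255) and (352,262) in the crop; the door is ajar and the pin home. Now squeeze.

Emit:
step_arm(
  commands=[0,0,0,0,0.4,0,0,0,0,0.6,0,0,0,0,0.8,0,0,0,0,0.8,0,0,0,0,0.8,0,0,0,0,0.8],
  newtons=20,
)

```text
t: 18.35
eef_pos: [0.6152, 0.1145, 0.1765]
tool_rot: [-0.005, 0.809, 0.588, -0.004]
wrist_force: [-15.0, 4.0, 8.6]
gripper_width: 0.0322
```

```bash
python3 - <<'E'
from h import *
st=ctrl.state(); print({k:np.round(st[k],4) for k in("eef_pos","tool_rot","wrist_force","wrist_torque","gripper_width")})
P=st["eef_pos"][:2]; H=P+.205*np.array([np.cos(np.radians(72.2)),np.sin(np.radians(72.2))]); print("hinge est from grip",H)
# swing from door 0.09; tool x points to the hinge. chord per row in tool frame (before turn)
for d in(.06,.1,.12): print(d,"y",-.205*np.sin(d)/.12,"x",.205*(1-np.cos(d))/.12,"turn",d/(np.pi/2))
E
```

```text
{'eef_pos': array([0.6152, 0.1145, 0.1765]), 'tool_rot': array([-0.0046,  0.8085,  0.5884, -0.0043]), 'wrist_force': array([-14.9907,   3.9532,   8.6262]), 'wrist_torque': array([0.7362, 2.4649, 0.2489]), 'gripper_width': np.float64(0.0322)}
hinge est from grip [0.67787005 0.30971059]
0.06 y -0.10243851106905118 x 0.0030740776106928424 turn 0.03819718634205488
0.1 y -0.17054875343833142 x 0.008534550983372557 turn 0.06366197723675814
0.12 y -0.20450835411857057 x 0.01228524708297849 turn 0.07639437268410976
```

Emit:
step_arm(
  commands=[0,-0.05,0,0,0.8,0.003,-0.102,0,0.038,0.8,0.003,-0.102,0,0.038,0.8,0.003,-0.102,0,0.038,0.8,0.003,-0.102,0,0.038,0.8,0.003,-0.102,0,0.038,0.8,0.003,-0.102,0,0.038,0.8,0.003,-0.102,0,0.038,0.8,0.003,-0.102,0,0.038,0.8,0.003,-0.102,0,0.038,0.8,0.003,-0.102,0,0.038,0.8,0,0,0,0,0.8],
)

```text
t: 19.55
eef_pos: [0.5174, 0.1859, 0.1766]
tool_rot: [-0.001, 0.946, 0.325, 0.002]
wrist_force: [3.8, 3.0, -1.5]
gripper_width: 0.0317
```

```bash
cat > ang.py <<'E'
from h import *
st=ctrl.state(); print({k:np.round(st[k],4) for k in("eef_pos","tool_rot","wrist_force","wrist_torque","gripper_width")})
H=np.array([.681,.3096]); d=st["eef_pos"][:2]-H; q=st["tool_rot"]
print("r",np.hypot(*d),"tool-x deg",np.degrees(2*np.arctan2(q[2],q[1])),"door(pos)",np.radians((-102.8-np.degrees(np.arctan2(d[1],d[0])))%360)-.0366,"door(tool)",np.radians(77.2-np.degrees(2*np.arctan2(q[2],q[1]))), "qd",np.round(st["qd"],3),"j6",st["joints"][5])
E
python3 ang.py
```

```text
{'eef_pos': array([0.5174, 0.1859, 0.1766]), 'tool_rot': array([-6.000e-04,  9.457e-01,  3.250e-01,  2.400e-03]), 'wrist_force': array([ 3.7825,  2.9727, -1.5497]), 'wrist_torque': array([ 0.985 , -0.4171,  0.1918]), 'gripper_width': np.float64(0.0317)}
r 0.20513436371799135 tool-x deg 37.929848428717484 door(pos) 0.663446335757191 door(tool) 0.6853934426761046 qd [-0.013  0.006 -0.009  0.014  0.014 -0.05 ] j6 1.2314379641058546
```

Emit:
step_arm(
  commands=[0.003,-0.102,0,0.038,0.8,0.003,-0.102,0,0.038,0.8,0.003,-0.102,0,0.038,0.8,0.003,-0.102,0,0.038,0.8,0.003,-0.102,0,0.038,0.8,0.003,-0.102,0,0.038,0.8,0.003,-0.102,0,0.038,0.8,0.003,-0.102,0,0.038,0.8,0.003,-0.102,0,0.038,0.8,0.003,-0.102,0,0.038,0.8,0.003,-0.102,0,0.038,0.8,0.003,-0.102,0,0.038,0.8,0,0,0,0,0.8,0,0,0,0,0.8,0,0,0,0,0.8,0,0,0,0,0.8],
)

```text
t: 21.15
eef_pos: [0.4762, 0.3214, 0.1766]
tool_rot: [-0.0, 1.0, -0.027, 0.003]
wrist_force: [5.6, -0.0, -1.7]
gripper_width: 0.0323
```

```bash
python3 ang.py; python3 - <<'E'
from h import *
s=ctrl.grab_frame("side");t=ctrl.grab_frame("top")
print(blobs(s.copy(),(20,150,120),(32,255,255)))
cv2.imwrite("pics/g10.png",np.hstack([cv2.resize(s[130:330,170:370,::-1],(400,400),interpolation=2),cv2.resize(t[100:300,140:340,::-1],(400,400),interpolation=2)]))
E
```

```text
{'eef_pos': array([0.4762, 0.3214, 0.1766]), 'tool_rot': array([-4.000e-04,  9.996e-01, -2.650e-02,  3.000e-03]), 'wrist_force': array([ 5.6041, -0.0285, -1.6938]), 'wrist_torque': array([ 0.3027, -1.0166,  0.4413]), 'gripper_width': np.float64(0.0323)}
r 0.2050919908369963 tool-x deg -3.0414294258506924 door(pos) 1.368454237653959 door(tool) 1.4004771399877578 qd [-0.001  0.001 -0.003  0.     0.001 -0.001] j6 2.200336505392225
[([310.2, 247.7], [308, 241, 6, 15, 75]), ([322.9, 343.5], [314, 331, 19, 26, 214]), ([228.2, 360.1], [215, 352, 27, 17, 245])]
```

View pics/g10.png

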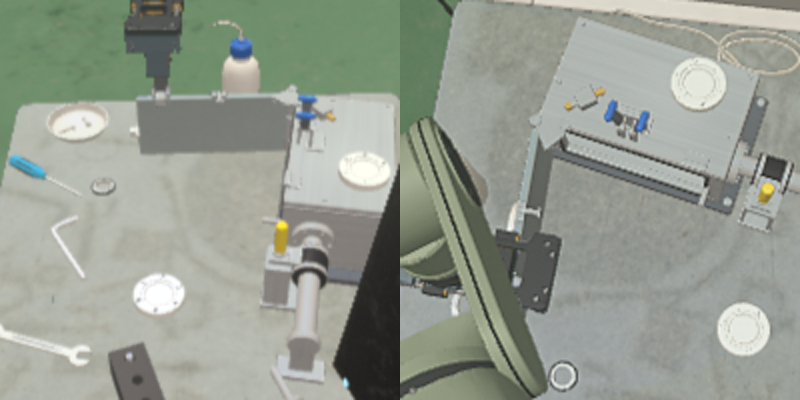

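The door stands about square with the gripper on its handle, the pin is unmoved in the lug (yellow at the same pixels), and the bottle and flange are where they were. Handing in.

```bash
python3 -c "
from station import ctrl
print(ctrl.hand_in())"
```

```text
the job is handed in; nothing more can be done
None
```

I handed the job in after about 21 s of robot time. The pin is home and let go, both catches were squeezed, and the door is held open about square. The hand-in reports no verdict, so I can't say whether the run passed.

**Last checks**
- **Door:** it stands at about 1.37 rad worked out from the tool position and 1.40 rad from the tool angle, so those two differ by 0.03 rad. Joint speeds were almost zero. The fingers are closed on the squeezed handle at 32 mm with a 20 N grip setting.
- **Pin:** it stands upright with its collar on the lug. Its yellow grip was at the same pixels, (310.2, 247.7), after release and at the end.
- **Bystanders and carriage:** the wash bottle and flange are where they were in the pictures. The arm hid the clamp at the end; I last saw it undisturbed while positioning over the red handle. I saw no movement of the carriage but did not measure it separately.

**What went wrong on the way**
- **First grasp failed:** the fingers stopped at 26.7 mm instead of 16 mm. When I backed off, the two larger loose pins, which were not part of the job, had toppled. They stayed on the table. I don't know what tipped them.
- **Second grasp off-centre:** it held the right pin about 5 mm off the pad centre. I allowed for that when lowering it into the eyelet.

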